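Show the shaft nut under the gearbox to the bench camera with an inspection mirror

ROBOT

A 6-joint arm with a two-finger parallel gripper is mounted at the origin on the work surface. World frame = base frame: x ahead of the robot, y to its left, z up, the work surface at z = 0. Lengths are in m, angles in rad, forces in N, time in s.
With the tool pointing down it reaches from about 0.325 to 0.875 m from the base axis. Payload 4.4 kg.
Tool frame: the origin (TCP) lies at the centre of the arm's flange, where the gripper is bolted on; the fingertips stand 173 mm ahead of it and the grasp point (between the pads) lies 155 mm ahead of it; x points along the fingers, y is the direction in which the jaws open and shut, and the axes are right-handed (so a half turn about x gives the same grasp; the last joint's range is limited). The gripper opens to 85 mm and grips with 20 to 120 N. Pads are 22 mm wide; open, the fingers measure 114 mm over their backs; the gripper's body (76 mm by 85 mm) begins 54 mm behind the grasp point. The pads swing forward as they close: fully open they stand 13 mm farther back than shut.
Start: joints at [-1.49, 0.207, 1.542, -0, 1.393, -0.15], TCP at [0.132, -0.56, 0.405] pointing down, gripper open.
Joint ranges: [-2.73, 2.73], [-0.86, 2.22], [0.23, 2.46], [-1.11, 4.25], [0.08, 2.63], [-2.82, 2.82]. Speed limits (rad/s): [2.79, 2.79, 3.14, 3.14, 3.14, 3.14].

INTERFACE

Orientations are given as [roll, pitch, yaw] about the fixed x, y, z axes, in that order (R = Rz(yaw) Ry(pitch) Rx(roll)).
In Python, from cell import * gives the robot as it stands. Calls block until the motion is done:
- move_pose(position, orientation): joint-space move of the TCP to a pose.
- line_to(position, speed=0.15, orientation=None, f_stop=None): straight line of the TCP; orientation=None keeps the orientation; speed is the mean speed in m/s. With f_stop (N) it stops when the force on the tool has changed by that much, and returns True; else False.
- move_joints(angles): joint-space move.
- command_gripper(opening): finger opening in m; the grip force is fixed at half the most; returns when the fingers have stopped.
- wait(seconds).
- solve_ik(position, orientation): joint angles nearest the present ones, or None.
- camera(name): name is "side" or "top" or "wrist"; returns the picture (480x640x3 uint8, red, green, blue); there is no depth.
- camera_model(name): a dict with "mtx" (3x3 intrinsics, pixels), "cam_to_world" (4x4, takes a point from camera to world coordinates). Camera axes: x right, y down, z forward; pixel columns grow to the right and rows downward; lengths in m; the calibration is good to about 2 mm. A picture is of the moment at which its call begins: read the wrist's pose just before it. camera_model takes no time and is no camera call; for the wrist camera it gives the pose at the moment of the call.
A pose or a line that the arm cannot do raises Unreachable and nothing moves.
- hand_in(): hands the job in, once; it reports no verdict.
Trained networks look in the newest picture that a camera, given by its name, has taken for a name from the list of things; names that differ only in an ending like _2 or _b are one class to them, and where a whole thing is asked for, a point or a joint stands for the part that bears it (a point fixed in the world has none). Each returns a list of dicts, best first, with "confidence" (0 to 1); they miss things now and then, are a little off and sometimes report something else, mostly with a low value. They report only what shows in the picture. A call takes as long as a camera call.
- trace(label, camera): "pixels" (480x640 bool, what is visible of it).
- pinpoint(label, camera): "position" ([x, y, z] in m, in world coordinates, good to about 4 mm: a listed point, or the origin of a listed thing).
Readings, each from a call of its own:
- read_time_s(): time.
- read_joints(): joint angles.
- read_joint_velocities(): joint speeds.
- read_joint_efforts(): joint torques, N m.
- read_ee_pos(): TCP position.
- read_eef_rot(): TCP orientation.
- read_ft_force(): force on the tool from outside, world axes, zero at the start.
- read_torque(): the same for the moment, N m.
- read_finger_gap(): finger opening in m.
Only numpy, scipy, OpenCV 4.12 (cv2) and the standard library are available. Lean on these libraries where they do the work, as an engineer would, in place of code of your own. Each camera call takes 0.05 s, during which the arm holds its last target. There are 200 camera calls.

TASK

Pick up the inspection mirror by its handle and hold it face up under the small end of the gearbox, with the middle of the glass at the spot the bench camera is aimed at, angled so that the camera sees the nut on the underside in the middle of the mirror. Keep your hand and the handle out of the camera's line of sight and your fingers off the glass, do not touch the gearbox or the camera, leave the other things on the bench where they are, and finish while still holding the mirror steady in the air at that angle.

Things in the scene. Friction and masses are not known exactly. Their poses are not given: they have to be found in the camera images.
- mirror_tool: Loose inspection mirror, 0.11 to 0.18 kg, 293 mm long, lying glass up. Origin: on the handle's underside, below its middle; x along the shaft to the mirror head, z out of the glass side. Black flat-sided rubber handle 115 long x 18 wide (y) x 20 high, x = -57.5 to 57.5 mm; then a steel shaft 6 to 8 mm thick on the handle's axis (10 mm above the origin) to x = 172; then the mirror head.
- handle (a point): Point near the balance of the mirror tool, on the handle's axis, 25 mm ahead of the handle's middle, 10 mm above its underside: the place to grip, across the 18 mm width. It lies 180 mm behind the middle of the glass.
- butt (a point): Rear end of the handle, on its axis.
- mirror: Rectangular mirror head, rigid with the mirror tool (its ball joint is tight): 60 mm along the shaft x 48 across x 5 thick. Origin: middle of the glass face, 205 mm ahead of the handle's middle, 3 mm above the handle's axis. Axes as the tool's: x along the shaft away from the handle, z the normal out of the reflecting face.
- gearbox: Fixed egg-shaped gearbox. Origin: on the bench, plumb below the shaft axis of its small end (outer radius 63 mm, 72 over bolt lugs), which hangs free; z up. Along its +y it widens to a big end of 141 mm radius about y = 215. Underside 188 mm above the bench, hub at the small end (radius 34) 176, nut 165; top 321 (small end) to 346. Stand only under the big end, from y = 125, |x| under 120 mm.
- nut (a point): Middle of the lower face of the hexagonal steel shaft nut, 37 mm over its corners, with a white stroke painted across it, under the gearbox's small end and plumb below the middle of the round bearing cap on top; it faces straight down, 165 mm above the bench.
- bench_camera: Fixed tube camera, 32 mm thick, on a magnetic stand. Origin: on the bench, plumb below the spot it is aimed at and below the nut; z up; +x points level from there towards the camera, which looks back and down at 35 degrees. Lens 180 mm out along x and 196 high, tube's rear end 264 out and 268 high at most; post (220 high) and base (60 x 50, 55 high) 300 mm out.
- aim (a point): The spot in the air the camera is aimed at and focused on: on its optical axis 220 mm from the lens, 70 mm above the bench, 95 mm straight below the nut.
- lens (a point): Middle of the camera's lens.
- midway (a point): Point in the air where the line halving the angle lens - aim spot - nut crosses the straight line from lens to nut, 118 mm from the aim spot. With the glass at the aim spot, the camera sees the nut in the middle of the mirror when the normal at the glass's middle passes through this point (leaning 27.5 degrees from plumb, towards the camera).
- bearing: Loose steel ball bearing, 62 mm across, 16 mm high, lying flat. Origin: middle of its underside. A bystander.
- socket: Loose dark steel wrench socket standing upright, 34 mm across, 52 mm high. Origin: middle of its foot. A bystander.
- screwdriver: Loose screwdriver with a black handle, 200 mm long, lying along its own x, handle towards -x. A bystander.

How it is judged:
By the outcome, as a careful person would: the job done as asked, in the order asked, and still so for the second after the job is handed in, while the arm keeps its last pose, push and grip.
It also fails if it takes over 42 s, if anything falls off the work surface, if the arm or the gripper's body presses on something with over 40 N, if the wrist force passes 120 N, or if a joint passes its speed limit or range.

## Working session

There is one attempt and no reset: what is moved stays moved. The work goes in short steps, each a Python script; the robot and the scene stay as the last script left them, time stands still between calls to the robot, and variables do not carry over. Pictures are saved under pics/ and viewed, about 8 in all and at most 12, crops included, and the job is handed in when it is done.

```bash
mkdir -p pics; ls
python3 - <<'E'
from cell import *
import cv2,numpy as np
for c in ["top","side"]:
    im=camera(c); cv2.imwrite(f"pics/{c}0.png",im[:,:,::-1])
    m=camera_model(c); print(c,np.round(m["cam_to_world"],3).tolist(),m["mtx"][0][0])
    for n in ["mirror_tool","handle","butt","mirror","gearbox","nut","bench_camera","aim","lens","midway","bearing","socket","screwdriver"]:
        r=pinpoint(n,c); print(n,[(np.round(d["position"],3).tolist(),round(d["confidence"],2)) for d in r[:2]])
print(read_time_s(),read_eef_rot())
E
```

```text
pics
top [[0.022, -0.99, 0.138, 0.27], [-1.0, -0.022, -0.002, -0.137], [0.005, -0.138, -0.99, 1.804], [0.0, 0.0, 0.0, 1.0]] 603.1801723402084
mirror_tool [([0.488, -0.287, -0.001], 0.88)]
handle [([0.483, -0.313, 0.008], 0.8), ([0.368, -0.116, 0.002], 0.61)]
butt [([0.499, -0.229, 0.009], 0.74)]
mirror [([0.453, -0.49, 0.014], 0.76)]
gearbox [([0.37, -0.113, 0.001], 0.45)]
nut [([0.484, -0.312, 0.01], 0.73)]
bench_camera []
aim []
lens [([0.62, -0.032, 0.197], 0.55)]
midway []
bearing [([0.371, -0.113, -0.002], 0.51), ([0.481, -0.313, 0.008], 0.48)]
socket [([0.451, -0.488, 0.011], 0.71), ([0.357, -0.46, -0.0], 0.62)]
screwdriver [([0.316, 0.254, 0.003], 0.62)]
side [[0.904, -0.281, 0.323, 0.092], [-0.428, -0.553, 0.715, -0.998], [-0.022, -0.784, -0.62, 0.874], [0.0, 0.0, 0.0, 1.0]] 488.5113897665509
mirror_tool [([0.356, -0.461, 0.001], 0.69), ([0.49, -0.292, -0.001], 0.58)]
handle [([0.486, -0.315, 0.015], 0.6)]
butt [([0.496, -0.233, 0.006], 0.84)]
mirror [([0.456, -0.491, 0.012], 0.69)]
gearbox [([0.501, -0.234, 0.006], 0.64)]
nut [([0.619, 0.145, 0.162], 0.89)]
bench_camera []
aim []
lens [([0.624, -0.034, 0.195], 0.71), ([0.454, -0.492, 0.011], 0.24)]
midway []
bearing [([0.37, -0.114, 0.001], 0.63)]
socket [([0.356, -0.459, -0.0], 0.92), ([0.492, -0.291, 0.001], 0.21)]
screwdriver []
1.4 [-2.28282147  1.57079416  1.09058275]
```

View pics/top0.png

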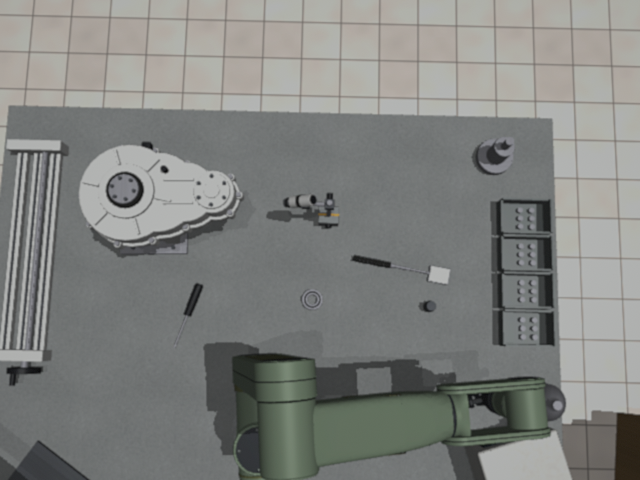

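View pics/side0.png

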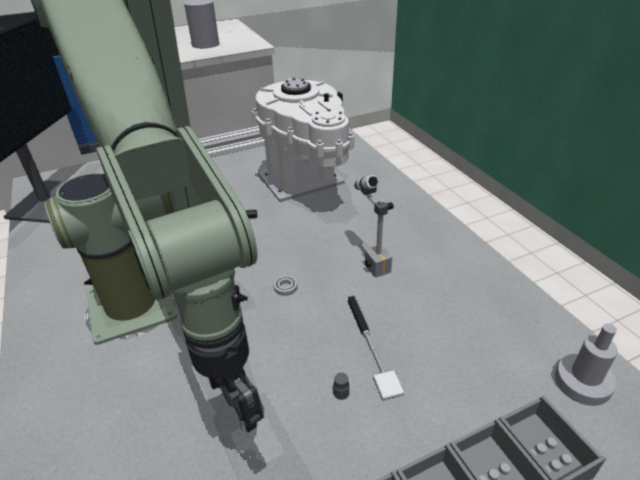

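The side view shows the mirror head at about (388,384), the handle at (357,315), the nut side of the gearbox at (330,150) and the lens at (360,184). In the top view the bearing cap is at (213,190) and the head at (439,274). So the bench camera looks along about +y from the gearbox's free end, and the handle should end up pointing at the robot (-x).

```bash
cat > h.py <<'E'
from cell import *
import numpy as np, cv2
from scipy.spatial.transform import Rotation as Ro
def ray(cam,px,z):
    m=camera_model(cam);T=np.array(m["cam_to_world"]);d=T[:3,:3]@np.linalg.inv(m["mtx"])@[px[0],px[1],1]
    return T[:3,3]+d*(z-T[2,3])/d[2]
def gripR(X,Z,s,p=0):   # tool axes X (shaft), Z (glass normal) -> TCP rotation
    X=X/np.linalg.norm(X);Z=Z/np.linalg.norm(Z);Y=np.cross(Z,X);a=X*np.sin(p)-Z*np.cos(p)
    return np.column_stack([a,s*Y,np.cross(a,s*Y)])
def rpy(R): return Ro.from_matrix(R).as_euler("xyz")
def pp(n,c):
    return [(np.round(d["position"],4).tolist(),round(d["confidence"],2)) for d in pinpoint(n,c)[:2]]
def yawX(d): return np.array([np.cos(np.radians(d)),np.sin(np.radians(d)),0])
E
python3 - <<'E'
from h import *
print("cap",ray("top",(213,190),.321))
up=np.array([0,0,1.])
X=np.array([-.043,-.2595,0])
N=np.array([.619,.145,.165]);A=N-[0,0,.095];C=np.array([.003,-.18,0]);C/=np.linalg.norm(C)
Zf=np.cos(np.radians(27.5))*up+np.sin(np.radians(27.5))*C
for s in (1,-1):
  for p in (0,.2,-.2,-.4):
    R=gripR(X,up,s,p);q=solve_ik([.484,-.314,.18]-R[:,0]*0+[0,0,0],rpy(R))
    out=[]
    for dy in (-15,0,15):
      Xf=np.cross(C,up)*-1; Xf=np.cross(up,C)
      Xf=Ro.from_rotvec(Zf*np.radians(dy)).apply(Xf)
      Rf=gripR(Xf,Zf,s,p);g=A-.18*Xf-.003*Zf
      qf=solve_ik(g-Rf[:,0]*.163,rpy(Rf));out.append(None if qf is None else np.round(qf,2).tolist())
    print(s,p,None if q is None else np.round(q,2),out,Xf.round(2))
R=gripR(X,up,1);
E
```

```text
cap [0.62023107 0.13927874 0.321     ]
1 0 [-0.73  0.49  1.69  0.    0.96 -0.56] [[-0.1, 0.2, 2.0, 0.55, 1.07, -1.72], [-0.19, 0.23, 2.02, 0.54, 1.07, -2.09], [-0.28, 0.29, 2.01, 0.53, 1.06, -2.44]] [0.96 0.25 0.12]
1 0.2 [-0.68  0.48  1.72 -0.23  0.86 -0.38] [[-0.07, 0.09, 2.13, 0.6, 0.85, -1.73], [-0.22, 0.13, 2.17, 0.69, 0.88, -2.21], [-0.35, 0.22, 2.14, 0.73, 0.92, -2.65]] [0.96 0.25 0.12]
1 -0.2 [-0.77  0.51  1.66  0.19  1.09 -0.7 ] [[-0.1, 0.33, 1.86, 0.51, 1.28, -1.71], [-0.16, 0.35, 1.88, 0.45, 1.26, -2.01], [-0.21, 0.38, 1.87, 0.38, 1.22, -2.3]] [0.96 0.25 0.12]
1 -0.4 [-0.8   0.55  1.63  0.34  1.24 -0.79] [[-0.1, 0.46, 1.73, 0.49, 1.48, -1.7], [-0.13, 0.47, 1.73, 0.38, 1.45, -1.96], [-0.15, 0.49, 1.73, 0.28, 1.39, -2.21]] [0.96 0.25 0.12]
-1 0 [-0.73  0.49  1.69  0.    0.96  2.58] [[-0.1, 0.2, 2.0, 0.55, 1.07, 1.42], [-0.19, 0.23, 2.02, 0.54, 1.07, 1.05], [-0.28, 0.29, 2.01, 0.53, 1.06, 0.7]] [0.96 0.25 0.12]
-1 0.2 [-0.68  0.48  1.72 -0.23  0.86  2.77] [[-0.07, 0.09, 2.13, 0.6, 0.85, 1.41], [-0.22, 0.13, 2.17, 0.69, 0.88, 0.93], [-0.35, 0.22, 2.14, 0.73, 0.92, 0.49]] [0.96 0.25 0.12]
-1 -0.2 [-0.77  0.51  1.66  0.19  1.09  2.44] [[-0.1, 0.33, 1.86, 0.51, 1.28, 1.43], [-0.16, 0.35, 1.88, 0.45, 1.26, 1.13], [-0.21, 0.38, 1.87, 0.38, 1.22, 0.84]] [0.96 0.25 0.12]
-1 -0.4 [-0.8   0.55  1.63  0.34  1.24  2.35] [[-0.1, 0.46, 1.73, 0.49, 1.48, 1.44], [-0.13, 0.47, 1.73, 0.38, 1.45, 1.18], [-0.15, 0.49, 1.73, 0.28, 1.39, 0.93]] [0.96 0.25 0.12]<sys>:0: UserWarning: Gimbal lock detected. Setting third angle to zero since it is not possible to uniquely determine all angles.
```

```bash
python3 -W ignore - <<'E'
from h import *
X=np.array([-.043,-.2595,0]);R=gripR(X,np.array([0,0,1.]),1)
command_gripper(.05)
move_pose([.484,-.314,.30],rpy(R))
print(read_time_s(),read_joints())
im=camera("wrist");cv2.imwrite("pics/w1.png",im[:,:,::-1])
print(np.round(camera_model("wrist")["cam_to_world"],3).tolist())
for i in range(2):
  camera("wrist");camera("top");camera("side")
  for c in ("wrist","top","side"):
    for n in ("mirror_tool","handle","butt","mirror")+(("nut","lens") if c!="wrist" else ()): print(c,n,pp(n,c))
print(read_time_s())
E
```

```text
3.4667 [-7.27079622e-01  3.15506635e-01  1.63405315e+00 -4.73932957e-04
  1.19095966e+00 -5.61182888e-01]
[[0.986, -0.158, -0.051, 0.496], [-0.166, -0.938, -0.303, -0.239], [-0.0, 0.307, -0.952, 0.27], [0.0, 0.0, 0.0, 1.0]]
wrist mirror_tool [([0.4872, -0.286, 0.0025], 0.88)]
wrist handle [([0.4849, -0.3151, 0.0086], 0.58), ([0.5008, -0.2363, 0.0128], 0.25)]
wrist butt [([0.5026, -0.2334, 0.0135], 0.78)]
wrist mirror [([0.4481, -0.49, 0.0134], 0.82), ([0.4999, -0.2322, 0.0147], 0.63)]
top mirror_tool [([0.4883, -0.2872, 0.0031], 0.8)]
top handle [([0.4835, -0.3122, 0.0103], 0.62)]
top butt [([0.5013, -0.2304, 0.0081], 0.68)]
top mirror [([0.4547, -0.488, 0.0133], 0.9)]
top nut []
top lens [([0.6183, -0.034, 0.2004], 0.84)]
side mirror_tool [([0.4873, -0.2898, -0.0007], 0.59)]
side handle [([0.487, -0.3148, 0.0102], 0.93)]
side butt [([0.4979, -0.2325, 0.0098], 0.55)]
side mirror [([0.4536, -0.4913, 0.012], 0.74)]
side nut [([0.6215, 0.1459, 0.1634], 0.92)]
side lens []
wrist mirror_tool [([0.4833, -0.2876, 0.0054], 0.71), ([0.5008, -0.2325, 0.0144], 0.45)]
wrist handle [([0.4832, -0.3119, 0.0103], 0.89)]
wrist butt [([0.5006, -0.2336, 0.0116], 0.73)]
wrist mirror [([0.4482, -0.4877, 0.0118], 0.93)]
top mirror_tool [([0.4901, -0.2885, 0.002], 0.73)]
top handle [([0.4843, -0.3129, 0.0099], 0.63)]
top butt [([0.498, -0.2311, 0.0051], 0.72)]
top mirror [([0.4527, -0.486, 0.0116], 0.8), ([0.3587, -0.4578, -0.0028], 0.49)]
top nut []
top lens [([0.6204, -0.0307, 0.2002], 0.86)]
side mirror_tool [([0.49, -0.2894, -0.0016], 0.69), ([0.4523, -0.4911, 0.0116], 0.44)]
side handle [([0.4848, -0.311, 0.0131], 0.6)]
side butt [([0.4975, -0.2309, 0.0072], 0.86)]
side mirror [([0.4529, -0.4908, 0.0122], 0.91)]
side nut [([0.6186, 0.1446, 0.1627], 0.64)]
side lens []
5.4167
```

View pics/w1.png

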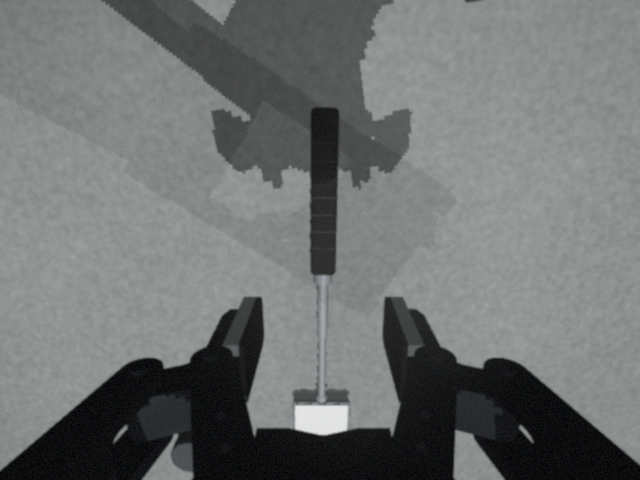

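The handle lies centred between the jaws, from (324,108) to (322,273), with the head at (321,418). I'll refine the axis from these pixels and grasp.

```bash
python3 -W ignore - <<'E'
from h import *
b=ray("wrist",(324.5,109),.020);f=ray("wrist",(322.5,274),.020);h=ray("wrist",(321.3,402),.013)
print(b,f,h)
X=f-b;print(np.linalg.norm(X),np.degrees(np.arctan2(X[1],X[0])))
X2=h-b;X2[2]=0;print(np.degrees(np.arctan2(X2[1],X2[0])))
X=X2/np.linalg.norm(X2)
g=f-.0325*X;print(g)
# average with network estimates of the handle point
g=(g+np.array([.4845,-.313,0]))/2;print("grip",g)
R=gripR(X,np.array([0,0,1.]),1)
line_to([g[0],g[1],.178],speed=.15,orientation=rpy(R))
command_gripper(0.0)
print(read_finger_gap(),read_ft_force(),read_ee_pos())
line_to([g[0],g[1],.30],speed=.15)
print(read_finger_gap(),read_ft_force(),read_time_s())
for i in range(2):
  camera("wrist");camera("side");camera("top")
  for c in ("wrist","side","top"):
    for n in ("handle","butt","mirror"): print(c,n,pp(n,c))
im=camera("wrist");cv2.imwrite("pics/w2.png",im[:,:,::-1])
np.savez("grasp.npz",g=g,X=X,tcp=read_ee_pos())
E
```

```text
[ 0.49770985 -0.23249147  0.02      ] [ 0.47808592 -0.34277878  0.02      ] [ 0.45767151 -0.45929612  0.013     ]
0.11201959802532674 -100.08930819592076
-100.01140633764214
[ 0.48373585 -0.31077365  0.02      ]
grip [ 0.48411793 -0.31188683  0.01      ]
0.016206224896428784 [-0.20047264 -0.60470087  5.61488555] [ 0.48471313 -0.31239233  0.17941808]
0.0166222872722809 [ 0.68513653  0.20345287 -2.58976752] 7.7417
wrist handle [([0.4834, -0.3105, 0.1263], 0.58)]
wrist butt [([0.4989, -0.2328, 0.1337], 0.87)]
wrist mirror []
side handle [([0.4851, -0.3105, 0.1345], 0.78)]
side butt [([0.6213, 0.1462, 0.1627], 0.51)]
side mirror [([0.4536, -0.4888, 0.1323], 0.97)]
top handle [([0.483, -0.3091, 0.1298], 0.96), ([0.4982, -0.2261, 0.127], 0.41)]
top butt [([0.4974, -0.2285, 0.1252], 0.69)]
top mirror [([0.4529, -0.4908, 0.13], 0.66)]
wrist handle [([0.4824, -0.3123, 0.1269], 0.65)]
wrist butt [([0.5006, -0.2295, 0.1365], 0.93)]
wrist mirror []
side handle [([0.4855, -0.312, 0.1325], 0.72)]
side butt [([0.4958, -0.2337, 0.1283], 0.83), ([0.4864, -0.3104, 0.1342], 0.44)]
side mirror [([0.4573, -0.4905, 0.1349], 0.9), ([0.6197, 0.1458, 0.163], 0.53)]
top handle [([0.4831, -0.3107, 0.1283], 0.62)]
top butt [([0.4966, -0.2296, 0.1276], 0.65), ([0.4835, -0.311, 0.1291], 0.64)]
top mirror [([0.4534, -0.49, 0.1346], 0.79)]
```

View pics/w2.png

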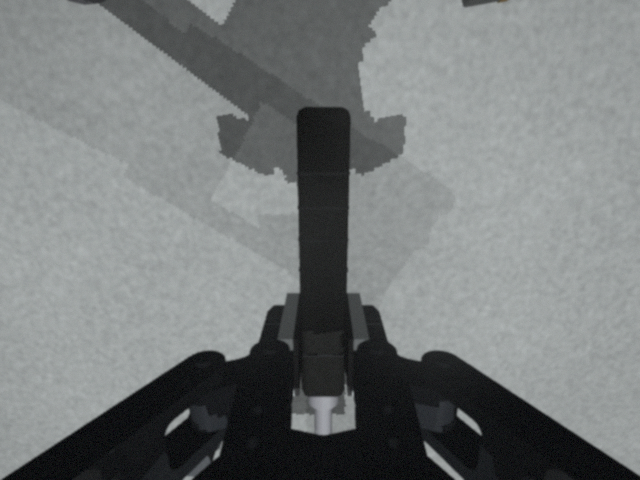

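The mirror is held level in the jaws: the networks put the head at z = 0.133, as expected. Next I check the bench camera's direction and carry the mirror round on the robot's side.

```bash
cat >> h.py <<'E'
UP=np.array([0,0,1.]);LA=.1694
def tcp_for(g,X,Z):
    R=gripR(np.asarray(X,float),np.asarray(Z,float),1); return np.asarray(g)-R[:,0]*LA, rpy(R)
def final(aim,C,d=.180):
    C=C/np.linalg.norm(C);Z=np.cos(np.radians(27.5))*UP+np.sin(np.radians(27.5))*C;X=np.cross(UP,C)
    return aim-d*X-.003*Z,X,Z
E
python3 -W ignore - <<'E'
from h import *
print("base",ray("top",(328,220),.055),ray("side",(378,257),.055))
aim=np.array([.620,.1455,.070]);C=np.array([0,-1.,0])
gf,X,Z=final(aim,C);print(gf,X,Z)
W=[([.42,-.15,.17],yawX(-80),UP),([.38,.02,.14],yawX(-60),UP),(gf+[-.07,-.04,.02],X,Z)]
P=[tcp_for(*w) for w in W]
for p,o in P+[tcp_for(gf,X,Z)]: print(np.round(solve_ik(p,o),2))
for p,o in P:
    line_to(p,speed=.15,orientation=o); print(read_time_s(),np.round(read_joints(),2),read_finger_gap())
im=camera("side");cv2.imwrite("pics/s3.png",im[:,:,::-1])
camera("wrist");camera("top")
for c in ("wrist","side","top"):
    for n in ("mirror","nut","lens","handle"): print(c,n,pp(n,c))
E
```

```text
base [ 0.60034915 -0.15403822  0.055     ] [ 0.60941979 -0.17095535  0.055     ]
[0.44       0.14688525 0.06733897] [ 1.  0. -0.] [ 0.         -0.46174861  0.88701083]
[-0.54 -0.    1.92  0.    1.23 -0.71]
[-0.18 -0.11  2.09  0.    1.17 -0.7 ]
[-0.33  0.04  2.17  0.5   1.15 -2.16]
[-0.19  0.22  2.02  0.54  1.07 -2.07]
10.3333 [-0.54 -0.    1.91 -0.    1.23 -0.71] 0.01645168547695808
11.6667 [-0.18 -0.11  2.09 -0.    1.17 -0.7 ] 0.016276589876377284
13.025 [-0.33  0.04  2.17  0.5   1.15 -2.16] 0.016091862077933693
wrist mirror []
wrist nut [([0.3132, 0.2519, 0.0012], 0.55)]
wrist lens []
wrist handle []
side mirror [([0.5523, 0.1023, 0.0882], 0.6)]
side nut [([0.6209, 0.1446, 0.1623], 0.91)]
side lens [([0.6196, -0.035, 0.1947], 0.56), ([0.624, 0.1466, 0.1619], 0.49)]
side handle [([0.3722, 0.1076, 0.0901], 0.55), ([0.3565, -0.4582, -0.001], 0.44)]
top mirror [([0.5469, 0.106, 0.0901], 0.73)]
top nut []
top lens [([0.6216, -0.0317, 0.1985], 0.86)]
top handle [([0.3708, 0.1065, 0.0873], 0.63)]
```

View pics/s3.png

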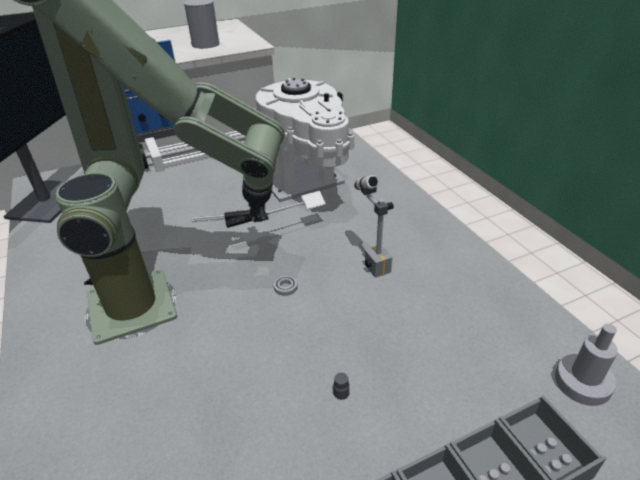

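The side view shows the mirror level with its planned spot, left of the aim spot at (313,200), with no contact and the bystanders in place. I move to the final pose.

```bash
python3 -W ignore - <<'E'
from h import *
aim=np.array([.620,.1455,.070]);C=np.array([0,-1.,0])
p,o=tcp_for(*final(aim,C))
line_to(p,speed=.08,orientation=o); wait(.5)
print(read_time_s(),read_ee_pos()-p,read_ft_force(),read_finger_gap())
R=Ro.from_euler("xyz",read_eef_rot()).as_matrix();print("a err",R.T@gripR(*final(aim,C)[1:],1)-np.eye(3))
for i in range(3):
  s=camera("side");t=camera("top");camera("wrist")
  for c in ("side","top","wrist"):
    for n in ("mirror","nut","lens","handle","butt"):
      r=pp(n,c)
      if r: print(c,n,r[:1])
a=cv2.resize(s[120:280,270:430],(500,500),interpolation=cv2.INTER_CUBIC)
a=np.vstack([a,cv2.resize(t[175:235,255:355],(500,300),interpolation=cv2.INTER_CUBIC)[:100*3]]) 
cv2.imwrite("pics/s4.png",np.hstack([a[:500],cv2.resize(t[170:240,270:350],(300,262),interpolation=cv2.INTER_CUBIC).repeat(1,0)[:262] if 0 else np.vstack([cv2.resize(t[180:240,275:345],(300,257),interpolation=cv2.INTER_CUBIC),np.zeros((243,300,3),np.uint8)])])[:,:,::-1])
print(read_time_s())
E
```

```text
15.4667 [-1.91259765e-05 -5.51318568e-05  4.95955844e-05] [ 0.23982577  0.08611821 -2.01580293] 0.0164945784632502
a err [[-9.93427740e-09 -2.73230829e-05  1.38282334e-04]
 [ 2.73091157e-05 -5.47399415e-09  1.01005943e-04]
 [-1.38285093e-04 -1.01002165e-04 -1.46621023e-08]]
side mirror [([0.6209, 0.1448, 0.0674], 0.62)]
side nut [([0.6213, 0.1459, 0.163], 0.65)]
side lens [([0.6216, -0.0358, 0.194], 0.97)]
side handle [([0.4472, 0.1461, 0.0684], 0.68)]
top mirror [([0.6195, 0.1464, 0.0673], 0.61)]
top lens [([0.6184, -0.0318, 0.1996], 0.96)]
top handle [([0.4408, 0.1446, 0.0677], 0.51)]
top butt [([0.3602, 0.1472, 0.0657], 0.69)]
wrist mirror [([0.441, 0.1473, 0.0662], 0.25)]
wrist handle [([0.4414, 0.1442, 0.0643], 0.82)]
wrist butt [([0.3595, 0.1423, 0.0714], 0.63)]
side mirror [([0.6209, 0.1396, 0.0641], 0.8)]
side nut [([0.6202, 0.1444, 0.1619], 0.64)]
side lens [([0.624, -0.0344, 0.1948], 0.93)]
side handle [([0.4386, 0.1475, 0.0687], 0.67)]
side butt [([0.357, 0.1455, 0.0633], 0.67)]
top lens [([0.6187, -0.0317, 0.1991], 0.8)]
top handle [([0.4397, 0.1481, 0.0672], 0.55)]
top butt [([0.358, 0.1494, 0.0678], 0.74)]
wrist mirror [([0.3607, 0.1465, 0.0699], 0.71)]
wrist handle [([0.4416, 0.1478, 0.0654], 0.98)]
wrist butt [([0.359, 0.1435, 0.0744], 0.88)]
side mirror [([0.4176, 0.1487, 0.0604], 0.61)]
side lens [([0.6224, -0.0348, 0.1979], 0.74)]
side handle [([0.4419, 0.1473, 0.0683], 0.56)]
side butt [([0.3546, 0.1439, 0.0653], 0.66)]
top mirror [([0.6191, 0.1441, 0.0709], 0.47)]
top handle [([0.441, 0.1448, 0.0659], 0.68)]
top butt [([0.3572, 0.1438, 0.0645], 0.81)]
wrist butt [([0.3616, 0.1477, 0.0704], 0.63)]
18.1667
```

View pics/s4.png

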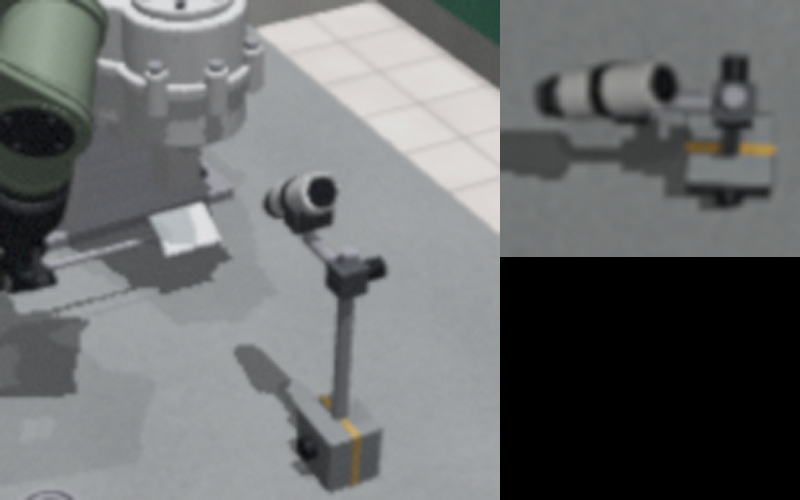

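The crop shows the glass under the small end at about (185,228) and nothing between the lens and the glass. As a check on the camera's heading I take it from the tube in the top view, lens to rear end, and from the base.

```bash
python3 -W ignore - <<'E'
from h import *
l=ray("top",(285.5,202.6),.196);r=ray("top",(313,199.4),.262);b=ray("top",(328.7,214.6),.055)
post=ray("top",(275+233/4.286,180+98/4.286),.220)
for n,v in (("lens",l),("rear",r),("base",b),("posttop",post)): print(n,v)
for v in (r-l,post-[.62,.1455,0],b-[.62,.1455,0],l-[.62,.1455,0]): print(np.degrees(np.arctan2(v[0],-v[1])))
E
```

```text
lens [ 0.61920517 -0.03608392  0.196     ]
rear [ 0.6150355  -0.11174577  0.262     ]
base [ 0.61659519 -0.15577162  0.055     ]
posttop [ 0.61594934 -0.15513435  0.22      ]
-3.154340782592365
-0.7719397123801104
-0.6474988577915415
-0.2507931688473956
```

```bash
python3 -W ignore - <<'E'
from h import *
camera("side");camera("top")
print(pp("bearing","side"),pp("socket","side"),pp("screwdriver","top"),np.abs(read_joint_velocities()).max(),read_finger_gap(),read_time_s())
hand_in()
E
```

```text
[([0.3751, -0.1148, 0.0015], 0.63), ([0.6219, 0.1459, 0.0691], 0.51)] [([0.3532, -0.4595, 0.002], 0.83)] [([0.3162, 0.2523, 0.0009], 0.65)] 0.001247448881198834 0.01660908525406813 18.4167
the job is handed in; nothing more can be done
```

I picked the mirror up by its handle and carried it round on the robot's side of the bench camera. I handed in at 18.4 s with it still held under the small end of the gearbox. No verdict was reported.

- **Position:** I aimed the middle of the glass at (0.620, 0.1455, 0.070), and the arm held that pose to within 0.1 mm. The networks mostly saw the glass within about 3 mm of it. One reading was 8 mm off (about 6 mm in y and 6 mm in z), and a few low-confidence ones landed on the handle, so I ignored those. They read the nut about 2.5 mm low as well, which suggests a height bias in the side camera.
- **Angle:** The glass leans 27.5° towards the camera, and the handle lies square to the camera's line of sight.
- **Camera heading:** The estimates disagree slightly. The nut-to-lens and nut-to-post lines gave 0 to 0.8° off the heading I used. The tube outline in the coarse top picture gave about 3°, which I gave little weight. I made no correction.
- **Not checked directly:** There is no view through the bench camera, so the nut's place in the mirror follows from the geometry only.
- **Grip and surroundings:** The grip stayed steady at 16.6 mm opening. The bearing, socket and screwdriver were where they started, to within about 5 mm of network noise. The pictures showed no contact with the gearbox or camera, and nothing between the lens and the glass. The force reading rose to about 5.6 N while the fingers closed, probably a light touch on the bench.

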